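# Park the food slicer's carriage past its spring lock

### The job

The unplugged food slicer is going to be cleaned, so move its carriage from the right end of the track to the left end and lock it there. With the fingertips press the red release bar at the front fully down while the carriage still stands in its place; keep it down while you push the carriage's black thumb rest to the left, past the locking pin and right up to the stop, then let go so that the bar springs up and the pin locks the carriage. Only press and push: do not lift the carriage off its track, do not touch the blade, and leave the things standing around where they are.

Things in the scene. Friction and masses are not known exactly. Their poses are not given: they have to be found in the camera images.
- slicer: electric food slicer with white housing, fixed to the worktop on suction feet; base 254 x 400 mm, its top 52 mm above the worktop. Origin on the worktop under the middle of the base; x points to the blade and motor (wall side), y along the carriage track (leftwards, the way the carriage must go), z up. Blade and gauge plate stand upright with their faces 28 mm along +x; blade guard and motor housing behind them reach 230 mm high
- carriage (a joint): slide of the aluminium carriage, m: 0 is the right (start) end of its track, grows along the slicer's +y, left stop at 0.102. It starts at 0 to 0.010 and has play there up to about 0.012, where the pin stops it; the second notch meets the pin at 0.098 to 0.102. Slides with about 2 N
- push_face (a point): centre of the flat right-hand end of the carriage's black thumb rest, the face to push; 30 mm wide (slicer x) by 29 mm high, its lower edge 69 mm and upper edge 98 mm over the worktop; the thumb rest is 40 mm long, passes 3.5 mm above the released bar, and its face looks along the slicer's -y. Axes as the slicer's. The carriage is held on its track by spring clips and comes off upward when pulled with about 25 N
- catch (a joint): travel of the red release bar, m: 0 up (released), 0.012 fully down. Spring of 3 N at the top, 5 N when down, then a hard stop. The carriage is free to pass the pin beyond 0.010; with the pin under the lock plate the bar stays down by itself at about 0.010
- bar_top (a point): point on top of the red release bar, on its centre line, 40 mm to the right (slicer -y) of the thumb rest's face when the carriage is at 0; 65.5 mm over the worktop when up, 53.5 mm when down. Axes as the slicer's. The bar is 26 mm wide (x) and 210 mm long, from 40 mm on the -y side of this point to 170 mm on its +y side, so it runs below the thumb rest for the whole stroke, straight in line with push_face (1 mm aside)
- pin_tip (a point): top of the steel locking pin, 8 mm thick, rigid with the bar (160 mm along +y and 27 mm along +x from bar_top); up, it stands through a notch of the carriage's steel lock plate (7 mm thick), 3 mm proud of it
- slicer_blade: round steel blade, 162 mm across, upright, facing the robot; the origin coincides with the slicer's, the blade's centre is 32 mm along x, 50 mm along y and 140 mm up from it
- salt_shaker: salt shaker with grey cap, 44 mm across, 90 high; origin at the centre of its underside; a bystander, loose
- tuna_tin: flat food tin, 86 mm across, 40 high; origin at the centre of its underside; a bystander, loose
- kitchen_timer: white wind-up timer, 66 mm across, 61 high; origin at the centre of its underside; a bystander, loose
- island_mug: pink and cream mug, 90 mm across without handle, 105 high; origin at the centre of its underside; a bystander, loose
- scrub_brush: scrubbing brush lying near the edge, 30 x 86 x 22 mm; origin at the centre of its underside; a bystander, loose

How it is judged:
By the outcome, as a careful person would: the job done as asked, in the order asked, and still so for the second after the job is handed in, with the robot touching nothing.
It also fails if it takes over 35 s, if anything falls off the work surface, if the arm or the gripper's body presses on something with over 40 N, if the wrist force passes 120 N, or if a joint passes its speed limit or range.

### The arm

A 6-joint arm with a two-finger parallel gripper is mounted at the origin on a cart in front of the work surface, level with it; the furniture and walls round the work are solid. World frame = base frame: x ahead of the robot, y to its left, z up, the work surface at z = 0. Lengths are in m, angles in rad, forces in N, time in s.
With the tool pointing down it reaches from about 0.375 to 0.9 m from the base axis. Payload 3.1 kg.
Tool frame: the origin (TCP) lies midway between the tips of the shut fingers; the grasp point (between the pads) lies 19 mm behind it; x points along the fingers, y is the direction in which the jaws open and shut, and the axes are right-handed (so a half turn about x gives the same grasp; the last joint's range is limited). The gripper opens to 85 mm and grips with 20 to 120 N. Pads are 22 mm wide; open, the fingers measure 114 mm over their backs; the gripper's body (76 mm by 85 mm) begins 54 mm behind the grasp point. The pads swing forward as they close: fully open they stand 13 mm farther back than shut.
Start: joints at [1.065, 0.527, 1.433, -0, 1.181, -0.178], TCP at [0.201, 0.592, 0.231] pointing down, gripper open.
Joint ranges: [-3.08, 3.08], [-0.75, 2.2], [0.22, 2.44], [-1.43, 4.57], [0, 2.65], [-2.85, 2.85]. Speed limits (rad/s): [2.79, 2.79, 3.14, 3.14, 3.14, 3.14].

### API

Orientations are given as a 3x3 rotation matrix whose columns are the frame's x, y, z axes.
In Python, from bench import bot, eyes gives the robot as it stands. The module is installed in compiled form; this text tells all that it offers.
- The arm moves only by the tool carry_out, never from a script. Its argument "motion" is a list of rows, each a list of 5 numbers: the shift along the tool's x, y, z in mm, then the turn about the tool's x in rad, then the finger opening in mm, from 0 to 85.4. A call has 1 to 8 rows; each row shifts and turns the commanded pose from where the row before left it, along the tool's axes as they then stand; what a row does not reach is not made up. A row lasts 1/10 s, in which the tool goes at most 50 mm and 8.59 degrees, less where a joint would pass 70% of its speed; a pose out of reach is approached as far as the arm can. A call is refused whole if a number of a shift passes 50 or a number of a turn 0.15, either way. A call with a gripper value outside its range is refused whole. The fingers move at their own pace and stop on an object; "newtons" is the grip in N (left out, the last holds). Time passes only in rows, so rows that do not move let the fingers close. It gives the time, the measured TCP pose, the force and the opening at its end, in the units of the state.
- bot.get_obs(): the state, without advancing time (a new reading comes with each control period).
- eyes.get_image(name): name is "side" or "top" or "wrist"; returns the picture (384x512x3 uint8, red, green, blue); there is no depth.
- eyes.get_calibration(name): a dict with "camera_matrix" (3x3 intrinsics, pixels), "T" (4x4, takes a point from camera to world coordinates); the wrist camera has in their place "hand_eye" (4x4, takes a point from camera to tool coordinates, whose origin is the TCP and whose axes are the tool frame's). Camera axes: x right, y down, z forward; pixel columns grow to the right and rows downward; lengths in m; the calibration is good to about 2 mm. A picture is of the moment at which its call begins: read the wrist's pose just before it. get_calibration takes no time and is no camera call.
- bot.finish_job(): hands the job in, once; it reports no verdict.
The state is a dict: "clock": time; "joint_positions": joint angles; "qvel": joint speeds; "effort": joint torques, N m; "position": TCP position; "ee_rot": TCP orientation; "wrist_force": force on the tool from outside, world axes, zero at the start; "ft_torque": the same for the moment, N m; "grip_width": finger opening in m.
Only numpy, scipy, OpenCV 4.12 (cv2) and the standard library are available. Lean on these libraries where they do the work, as an engineer would, in place of code of your own. Each camera call takes 0.05 s, during which the arm holds its last target.

## Working session

There is one attempt and no reset: what is moved stays moved. The work goes in short steps, Python scripts to look and compute and a tool call to move; the robot and the scene stay as the last step left them, time stands still between calls to the robot, and variables do not carry over. Pictures are saved under pics/ and viewed, and the job is handed in when it is done.

Besides the shell and the picture viewer there is one more tool, called after "Request:" by a JSON object that holds its "op" and its "data", one argument or row to a line. carry_out: Moves the arm, as the interface text tells. Its arguments: {"type":"object","properties":{"motion":{"type":"array","items":{"type":"array","items":{"type":"number"}}},"newtons":{"type":"number"}},"required":["motion"]}

```bash
mkdir -p pics; python3 - <<'E'
from bench import bot, eyes
import cv2, numpy as np
np.set_printoptions(precision=4,suppress=True)
o=bot.get_obs()
for k,v in o.items(): print(k,np.array(v))
for n in ["side","top","wrist"]:
    im=eyes.get_image(n); cv2.imwrite(f"pics/{n}0.png",im[:,:,::-1]); np.save(f"{n}0.npy",im)
    print(n,eyes.get_calibration(n))
E
```

```text
clock 0.0
joint_positions [ 1.0655  0.5284  1.4339  0.      1.1814 -0.1785]
qvel [-0.0005  0.0009  0.0001  0.0002  0.0016  0.0004]
effort [  0.0013 -44.2349 -17.8026  -0.0004   0.0084  -0.    ]
position [0.2002 0.5913 0.2303]
ee_rot [[-0.0011  0.321   0.9471]
 [-0.0019  0.9471 -0.321 ]
 [-1.     -0.0022 -0.0004]]
wrist_force [ 0.5636 -0.0197 -0.1885]
ft_torque [ 0.0175 -0.0213 -0.0398]
grip_width 0.08567062182724598
side {'camera_matrix': array([[353.6125,   0.    , 260.3331],
       [  0.    , 353.6125, 189.7045],
       [  0.    ,   0.    ,   1.    ]]), 'T': array([[ 0.6587, -0.5521,  0.5112, -0.1376],
       [-0.7523, -0.4738,  0.4577, -0.4411],
       [-0.0105, -0.6861, -0.7275,  0.967 ],
       [ 0.    ,  0.    ,  0.    ,  1.    ]])}
top {'camera_matrix': array([[407.4783,   0.    , 254.3999],
       [  0.    , 407.4783, 188.8696],
       [  0.    ,   0.    ,   1.    ]]), 'T': array([[ 0.1884, -0.9111,  0.3665, -0.0925],
       [-0.982 , -0.1789,  0.0598,  0.009 ],
       [ 0.0111, -0.3712, -0.9285,  1.5378],
       [ 0.    ,  0.    ,  0.    ,  1.    ]])}
wrist {'camera_matrix': array([[324.6305,   0.    , 259.1394],
       [  0.    , 324.6305, 196.9514],
       [  0.    ,   0.    ,   1.    ]]), 'hand_eye': array([[-0.    , -0.2912,  0.9567, -0.1426],
       [ 1.    ,  0.0006,  0.0002, -0.0003],
       [-0.0006,  0.9567,  0.2912, -0.0751],
       [ 0.    ,  0.    ,  0.    ,  1.    ]])}
```

View pics/side0.png

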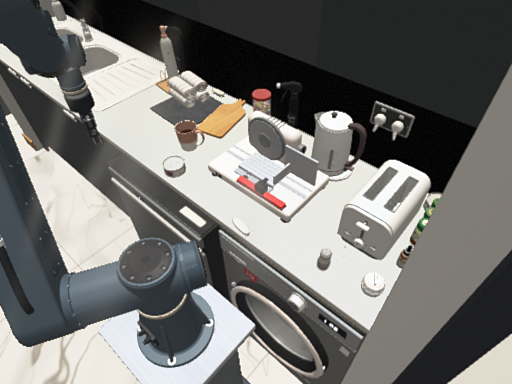

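View pics/top0.png

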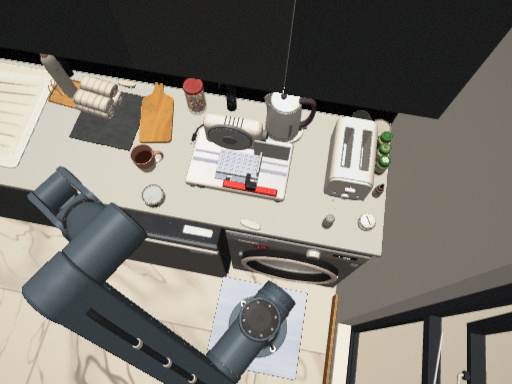

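View pics/wrist0.png

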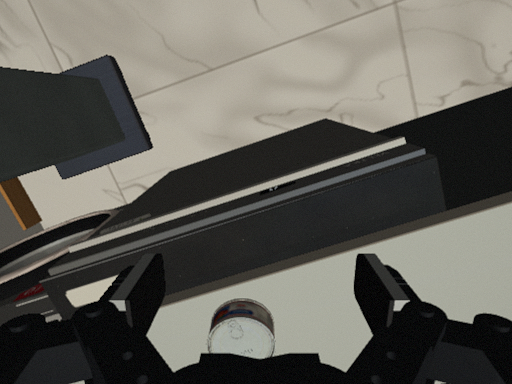

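The side view shows the slicer, with the red bar around (262,193) and the black thumb rest around (263,185). In the top view the bar is near (250,187). The wrist view shows only the tin. I'll zoom in on the first two.

```bash
python3 - <<'E'
import cv2, numpy as np
a=np.load("side0.npy")[125:225,200:335];b=np.load("top0.npy")[105:205,180:305]
cv2.imwrite("pics/zs.png",cv2.resize(a,None,fx=5.9,fy=5.9,interpolation=2)[:,:,::-1])
cv2.imwrite("pics/zt.png",cv2.resize(b,None,fx=6,fy=6,interpolation=2)[:,:,::-1])
for n in ["side0","top0"]:
    im=np.load(n+".npy"); h=cv2.cvtColor(im,cv2.COLOR_RGB2HSV)
    m=((h[...,0]<8)|(h[...,0]>172))&(h[...,1]>170)&(h[...,2]>90)
    c,l,s,ce=cv2.connectedComponentsWithStats(m.astype(np.uint8))
    for i in range(1,c):
        if s[i,4]>15:
            pts=np.argwhere(l==i)[:,::-1].astype(np.float32)
            print(n,s[i],ce[i],cv2.boxPoints(cv2.minAreaRect(pts)).round(1).tolist())
E
```

```text
side0 [277 201   8   8  24] [280.91666667 205.08333333] [[276.1000061035156, 205.39999389648438], [279.29998779296875, 200.5], [285.1000061035156, 204.39999389648438], [281.79998779296875, 209.1999969482422]]
top0 [223 180  25  11 122] [234.47540984 184.90163934] [[222.6999969482422, 185.6999969482422], [223.89999389648438, 179.39999389648438], [248.1999969482422, 184.1999969482422], [246.89999389648438, 190.60000610351562]]
top0 [252 186  24  10 118] [264.63559322 190.93220339] [[252.0, 191.1999969482422], [253.1999969482422, 185.39999389648438], [276.0, 190.1999969482422], [274.79998779296875, 196.0]]
```

View pics/zs.png

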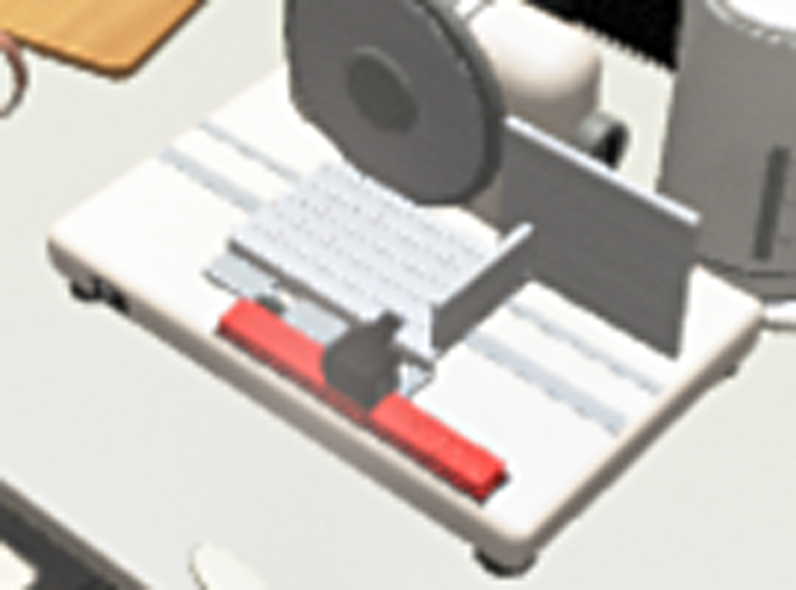

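View pics/zt.png

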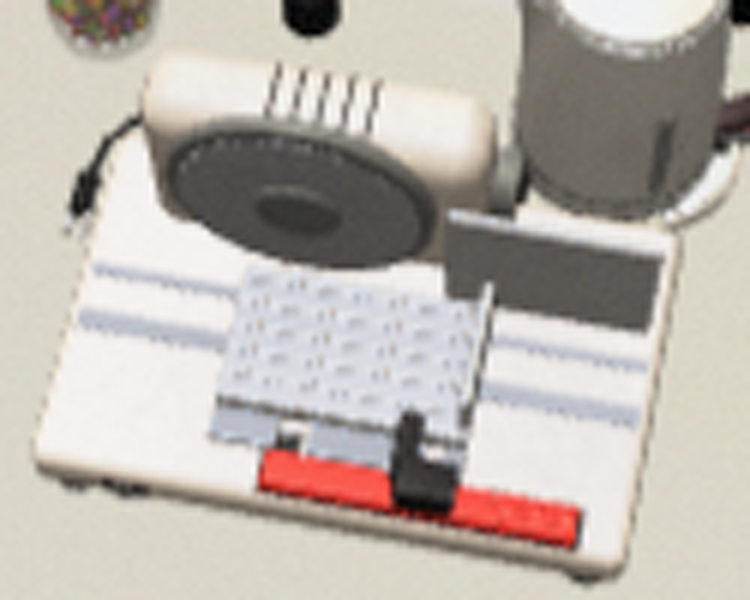

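The top zoom shows the bar's ends near (261,470) and (579,526), with the thumb rest's right face near x=455. I'll cast the edges onto the z=0.0655 plane.

```bash
cat > h.py <<'E'
import numpy as np, cv2
from bench import bot, eyes
np.set_printoptions(precision=4,suppress=True)
def cast(n,uv,z,T=None,K=None):
    if T is None:
        c=eyes.get_calibration(n);K,T=c["camera_matrix"],c["T"]
    d=T[:3,:3]@np.linalg.inv(K)@np.array([uv[0],uv[1],1.])
    return T[:3,3]+d*(z-T[2,3])/d[2]
def wristT(o):
    c=eyes.get_calibration("wrist");M=np.eye(4);M[:3,:3]=o["ee_rot"];M[:3,3]=o["position"]
    return M@c["hand_eye"],c["camera_matrix"]
E
python3 - <<'E'
from h import *
Z=lambda u,v:(180+u/6-.4,105+v/6-.4)
S=lambda u,v:(200+u/5.9-.4,125+v/5.9-.4)
for nm,p in dict(LB=(264,450),LF=(260,486),RB=(582,508),RF=(578,542)).items(): print("top",nm,cast("top",Z(*p),.0655))
L=cast("top",Z(262,468),.0655);R=cast("top",Z(580,525),.0655)
print(L,R,np.linalg.norm(L-R)); d=(L-R)/np.linalg.norm(L-R); print("ydir",d,"yaw",np.degrees(np.arctan2(-d[0],d[1])))
for nm,p in dict(LB=(240,298),LF=(220,320),RB=(507,466),RF=(485,486)).items(): print("side",nm,cast("side",S(*p),.0655))
# base corners z=.052
for nm,p in dict(fl=(38,462),fr=(622,570),br=(680,235)).items(): print("base top",nm,cast("top",Z(*p),.045))
print("thumb face top", cast("top",Z(457,480),.098),cast("top",Z(452,510),.098), "frac", )
E
```

```text
top LB [0.5039 0.2299 0.0655]
top LF [0.4785 0.227  0.0655]
top RB [0.5037 0.0188 0.0655]
top RF [0.4799 0.0174 0.0655]
[0.4912 0.2284 0.0655] [0.4918 0.0181 0.0655] 0.2103352995675944
ydir [-0.003  1.     0.   ] yaw 0.1709809201988172
side LB [0.5033 0.2299 0.0655]
side LF [0.4813 0.226  0.0655]
side RB [0.5028 0.0192 0.0655]
side RF [0.4829 0.0193 0.0655]
base top fl [0.475  0.3776 0.045 ]
base top fr [ 0.4742 -0.014   0.045 ]
base top br [ 0.7247 -0.0132  0.045 ]
thumb face top [0.4941 0.1    0.098 ] [0.4733 0.0993 0.098 ] frac
```

```bash
python3 - <<'E'
from h import *
Z=lambda u,v:(180+u/6-.4,105+v/6-.4)
S=lambda u,v:(200+u/5.9-.4,125+v/5.9-.4)
def tri(a,b):
    P=[]
    for n in("top","side"):
        c=eyes.get_calibration(n);P.append(c["camera_matrix"]@np.linalg.inv(c["T"])[:3])
    X=cv2.triangulatePoints(P[0],P[1],np.array(a).reshape(2,1),np.array(b).reshape(2,1));return (X[:3]/X[3]).ravel()
print("wall front",tri(Z(470,432),S(435,303)),"wall back",tri(Z(491,285),S(530,228)))
print("thumb fr top corner",tri(Z(452,495),S(400,345)))
o=bot.get_obs();R=np.array(o["ee_rot"])
for t in([.4918,.07,.23],): print(R.T@(np.array(t)-o["position"])*1000, np.arctan2(R[0,1],R[1,1]))
E
```

```text
wall front [0.5174 0.0936 0.1341] wall back [0.6273 0.103  0.1131]
thumb fr top corner [0.4814 0.0954 0.1234]
[   1.0966 -400.2738  443.4317] 0.32675877808466064
```

Request:
{"op": "carry_out", "data": {
  "motion": [
    [0,0,0,-0.109,0],
    [0,0,0,-0.109,0],
    [0,0,0,-0.109,0],
    [0,-40,22,0,0],
    [0,-40,22,0,0],
    [0,-40,22,0,0],
    [0,-40,22,0,0],
    [0,-40,22,0,0]
  ]
}}

```text
clock: 0.95
position: [0.311, 0.3903, 0.2312]
ee_rot: [[-0.0, -0.001, 1.0], [-0.0, 1.0, 0.001], [-1.0, -0.0, -0.0]]
wrist_force: [1.6, -0.2, -0.0]
grip_width: -0.0
```

Request:
{"op": "carry_out", "data": {
  "motion": [
    [0,-40,22,0,0],
    [0,-40,22,0,0],
    [0,-40,22,0,0],
    [0,-40,22,0,0],
    [0,-40,22,0,0],
    [0,-40,22,0,0],
    [0,-40,22,0,0],
    [0,0,0,0,0]
  ]
}}

```text
clock: 1.75
position: [0.4684, 0.1075, 0.2315]
ee_rot: [[0.004, 0.006, 1.0], [-0.002, 1.0, -0.006], [-1.0, -0.002, 0.004]]
wrist_force: [-0.3, -0.1, 0.7]
grip_width: -0.0002
```

```bash
python3 - <<'E'
from h import *
o=bot.get_obs();print(o["clock"],o["position"],o["ee_rot"],o["grip_width"],o["wrist_force"])
im=eyes.get_image("wrist");np.save("w1.npy",im);cv2.imwrite("pics/w1.png",cv2.resize(im,(768,576))[:,:,::-1])
T,K=wristT(o);np.savez("w1.npz",T=T,K=K)
E
```

```text
1.75 [0.4684 0.1075 0.2315] [[ 0.0037  0.0063  1.    ]
 [-0.0016  1.     -0.0063]
 [-1.     -0.0016  0.0037]] -0.00015664289532042394 [-0.2825 -0.1068  0.7249]
```

View pics/w1.png

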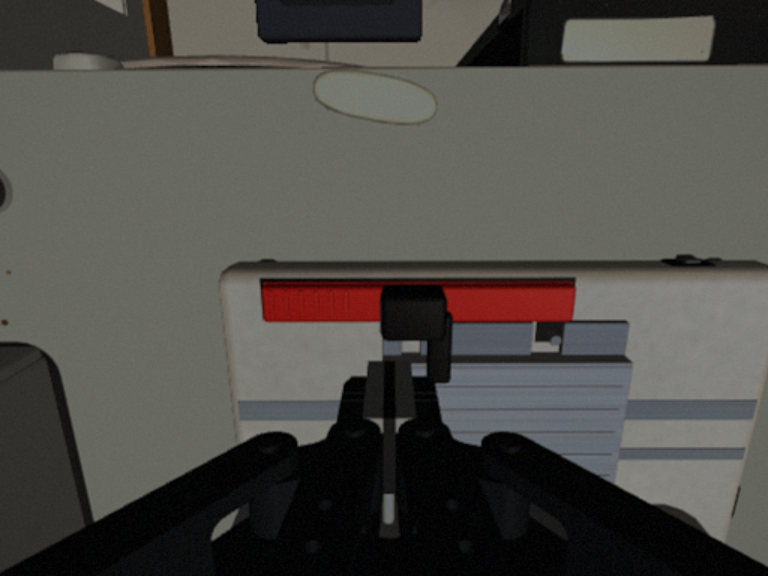

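The wrist view shows the bar from (262,283) to (575,320), the thumb rest from u=381 to 445, and the pin in its notch at (556,340). The closed fingers are narrow at the tip, but their linkage bulges higher up. That means pressing well to the right of the rest.

```bash
python3 - <<'E'
from h import *
d=np.load("w1.npz");C=lambda u,v,z:cast("",(u/1.5-.17,v/1.5-.17),z,d["T"],d["K"])
for nm,p,z in [("bar LF",(262,285),.0655),("LB",(262,321),.0655),("RF",(575,285),.0655),("RB",(573,320),.0655),("thumb r f",(381,287),.098),("thumb l f",(445,289),.098),("thumb r lower back",(384,338),.098),("plate front edge L",(630,360),.08),("wall?",(413,365),.08),("pin",(556,340),.065),("baseR front",(224,266),.05),("baseL front",(765,264),.05)]:
    print(nm,C(*p,z))
E
```

```text
bar LF [0.4801 0.0236 0.0655]
LB [0.5053 0.0215 0.0655]
RF [0.4812 0.2295 0.0655]
RB [0.5056 0.2308 0.0655]
thumb r f [0.4725 0.1026 0.098 ]
thumb l f [0.4739 0.1403 0.098 ]
thumb r lower back [0.5048 0.1041 0.098 ]
plate front edge L [0.5285 0.2655 0.08  ]
wall? [0.5314 0.1228 0.08  ]
pin [0.5203 0.221  0.065 ]
baseR front [ 0.4708 -0.0055  0.05  ]
baseL front [0.4714 0.3635 0.05  ]
```

Request:
{"op": "carry_out", "data": {
  "motion": [
    [0,-25,10,0.006,0],
    [30,-25,10,0,0],
    [30,0,0,0,0],
    [0,0,0,0,0]
  ]
}}

```text
clock: 2.2
position: [0.481, 0.0628, 0.1683]
ee_rot: [[-0.009, 0.006, 1.0], [0.001, 1.0, -0.006], [-1.0, 0.001, -0.009]]
wrist_force: [-0.3, -0.6, -0.6]
grip_width: 0.0001
```

```bash
python3 - <<'E'
from h import *
o=bot.get_obs();print(o["clock"],o["position"],o["ee_rot"],o["wrist_force"])
T,K=wristT(o);np.savez("w2.npz",T=T,K=K)
im=eyes.get_image("wrist");cv2.imwrite("pics/w2.png",cv2.resize(im,(768,576))[:,:,::-1])
im=eyes.get_image("side");cv2.imwrite("pics/s2.png",cv2.resize(im[80:240,180:370],None,fx=4,fy=3.7,interpolation=2)[:,:,::-1])
E
```

```text
2.2 [0.481  0.0628 0.1683] [[-0.0094  0.0059  0.9999]
 [ 0.0013  1.     -0.0059]
 [-1.      0.0013 -0.0094]] [-0.3407 -0.6176 -0.5741]
```

View pics/w2.png

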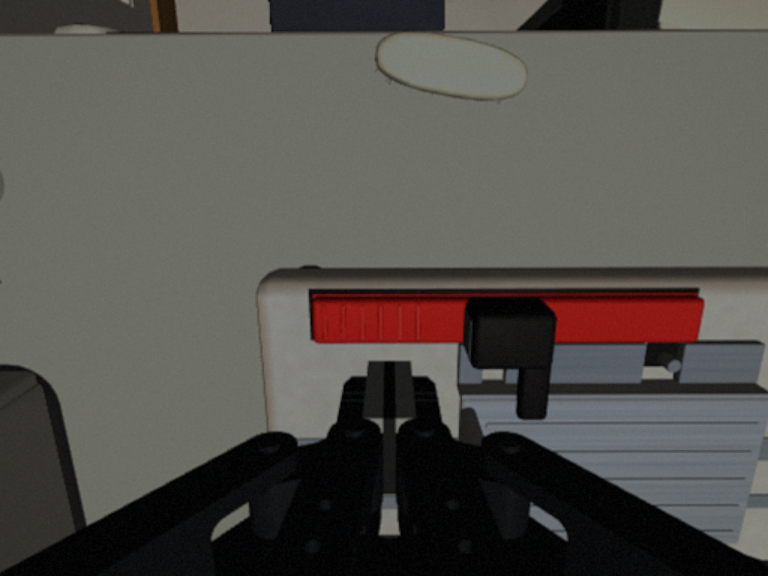

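View pics/s2.png

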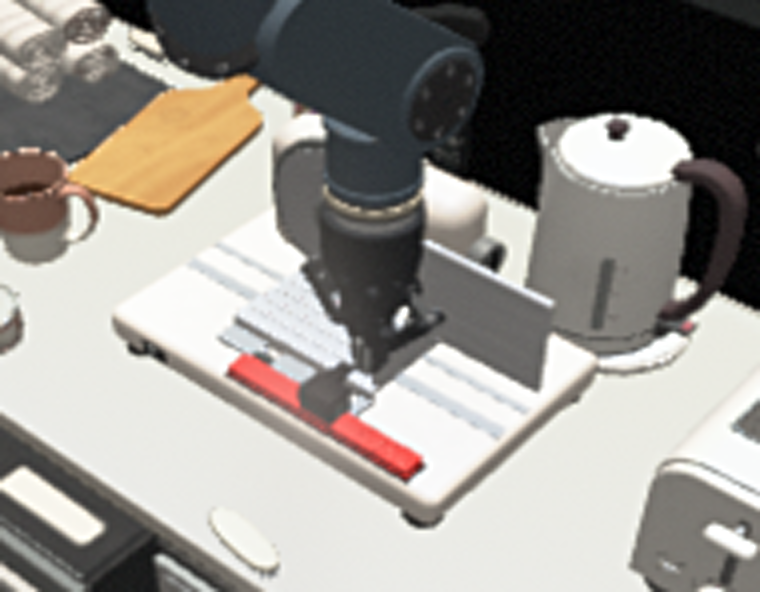

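The fingers are above the right half of the bar, right of the rest's face at u≈466, and the carriage plate's front edge is at x≈0.53. Next I go down to just above the bar.

Request:
{"op": "carry_out", "data": {
  "motion": [
    [30,-1,4,0,0],
    [30,-1,4,0,0],
    [25,0,0,0,0],
    [0,0,0,0,0],
    [0,0,0,0,0]
  ]
}}

```text
clock: 2.8
position: [0.493, 0.0606, 0.0875]
ee_rot: [[0.001, 0.004, 1.0], [-0.0, 1.0, -0.004], [-1.0, -0.0, 0.001]]
wrist_force: [0.5, 0.0, 0.4]
grip_width: 0.0001
```

```bash
python3 - <<'E'
from h import *
o=bot.get_obs();print(o["clock"],o["position"],o["ee_rot"],o["wrist_force"])
T,K=wristT(o);np.savez("w3.npz",T=T,K=K)
im=eyes.get_image("wrist");cv2.imwrite("pics/w3.png",cv2.resize(im,(768,576))[:,:,::-1])
E
```

```text
2.8 [0.493  0.0606 0.0875] [[ 0.0012  0.0045  1.    ]
 [-0.      1.     -0.0045]
 [-1.     -0.      0.0012]] [0.5255 0.0453 0.4177]
```

View pics/w3.png

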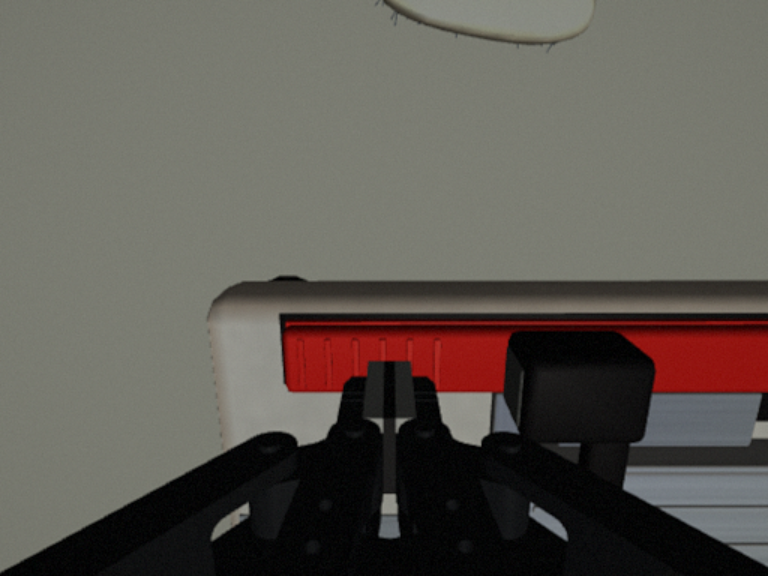

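The fingertips are over the ribbed part of the bar (u 285 to 505, v 325 to 390), clear of the rest's face at u≈508. I'll check the bar's centre line.

```bash
python3 - <<'E'
from h import *
d=np.load("w3.npz");C=lambda u,v,z:cast("",(u/1.5-.17,v/1.5-.17),z,d["T"],d["K"])
for p in [(287,327),(288,391),(460,327),(460,391)]: print(C(*p,.0655))
for p in [(508,333),(521,440)]: print("thumb",C(*p,.098))
E
```

```text
[0.4797 0.0239 0.0655]
[0.5053 0.0226 0.0655]
[0.4799 0.0862 0.0655]
[0.5055 0.0872 0.0655]
thumb [0.4695 0.0952 0.098 ]
thumb [0.5052 0.1017 0.098 ]
```

Request:
{"op": "carry_out", "data": {
  "motion": [
    [18,0,-1,0,0],
    [6,0,-1,0,0],
    [6,0,0,0,0],
    [4,0,0,0,0],
    [0,0,0,0,0],
    [0,0,0,0,0]
  ]
}}

```text
clock: 3.45
position: [0.4918, 0.06, 0.0533]
ee_rot: [[0.003, 0.006, 1.0], [0.0, 1.0, -0.006], [-1.0, 0.0, 0.003]]
wrist_force: [0.2, 1.2, 5.8]
grip_width: -0.0002
```

Request:
{"op": "carry_out", "data": {
  "motion": [
    [1,0,0,0,0],
    [0,0,0,0,0],
    [0,0,0,0,0]
  ]
}}

```text
clock: 3.75
position: [0.4918, 0.0599, 0.0529]
ee_rot: [[0.003, 0.006, 1.0], [-0.0, 1.0, -0.006], [-1.0, -0.0, 0.003]]
wrist_force: [0.6, 1.1, 11.1]
grip_width: 0.0
```

The steep force rise shows the bar is on its hard stop. Next I slide left while holding it down.

Request:
{"op": "carry_out", "data": {
  "motion": [
    [0,8,0,0,0],
    [0,8,0,0,0],
    [0,8,0,0,0],
    [0,0,0,0,0]
  ]
}}

```text
clock: 4.15
position: [0.4927, 0.0834, 0.0532]
ee_rot: [[0.005, 0.004, 1.0], [-0.001, 1.0, -0.004], [-1.0, -0.001, 0.005]]
wrist_force: [0.2, -3.5, 12.9]
grip_width: -0.0002
```

```bash
python3 - <<'E'
from h import *
o=bot.get_obs();print(o["clock"],o["position"],o["wrist_force"])
im=eyes.get_image("wrist");cv2.imwrite("pics/w4.png",cv2.resize(im,(768,576))[:,:,::-1])
im=eyes.get_image("side");cv2.imwrite("pics/s4.png",cv2.resize(im[125:225,200:335],None,fx=5.9,fy=5.9,interpolation=2)[:,:,::-1])
E
```

```text
4.15 [0.4927 0.0834 0.0532] [ 0.1674 -3.523  12.8684]
```

View pics/w4.png

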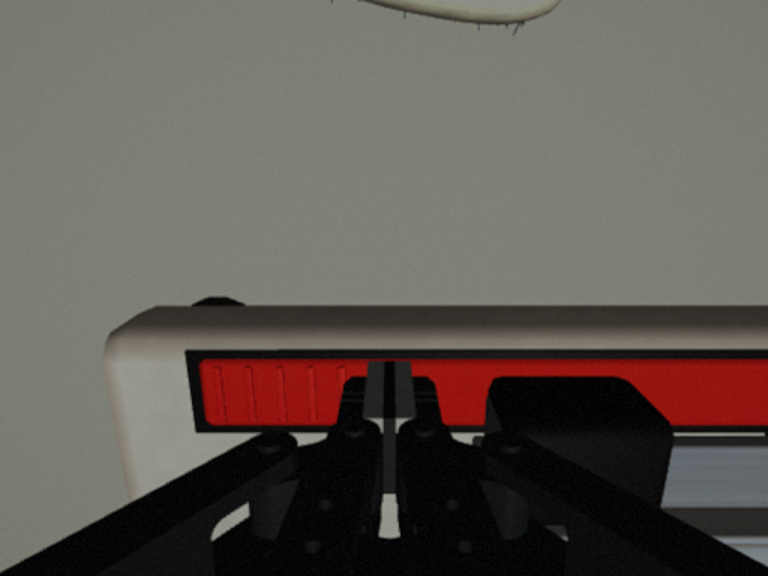

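View pics/s4.png

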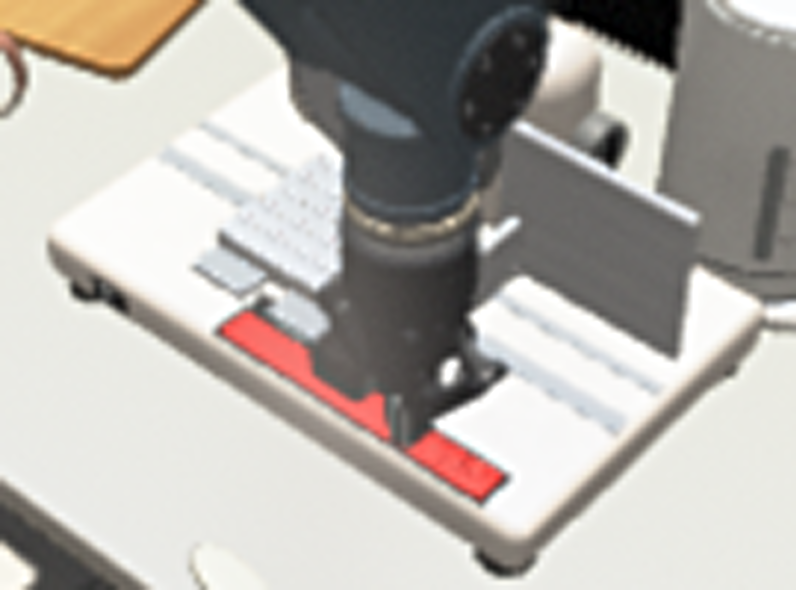

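The bar is flush with the base, and the plate's left corner in the side view has moved about 8 mm, so the rest is being pushed at low force. I'll continue.

Request:
{"op": "carry_out", "data": {
  "motion": [
    [0,8,0,0,0],
    [0,8,0,0,0],
    [0,8,0,0,0],
    [0,0,0,0,0]
  ]
}}

```text
clock: 4.65
position: [0.4929, 0.1077, 0.0533]
ee_rot: [[0.005, 0.005, 1.0], [-0.001, 1.0, -0.005], [-1.0, -0.001, 0.005]]
wrist_force: [0.7, -1.4, 11.4]
grip_width: 0.0001
```

```bash
python3 - <<'E'
from h import *
o=bot.get_obs();print(o["clock"],o["position"],o["wrist_force"])
im=eyes.get_image("wrist");cv2.imwrite("pics/w5.png",im[:,:,::-1])
im=eyes.get_image("side");cv2.imwrite("pics/s5.png",cv2.resize(im[125:225,200:335],None,fx=4,fy=4,interpolation=2)[:,:,::-1])
E
```

```text
4.65 [0.4929 0.1077 0.0533] [ 0.6643 -1.3632 11.3592]
```

View pics/w5.png

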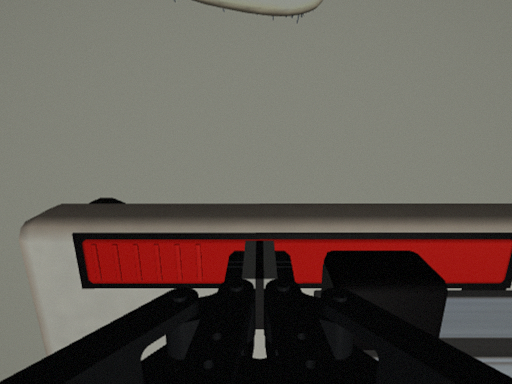

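View pics/s5.png

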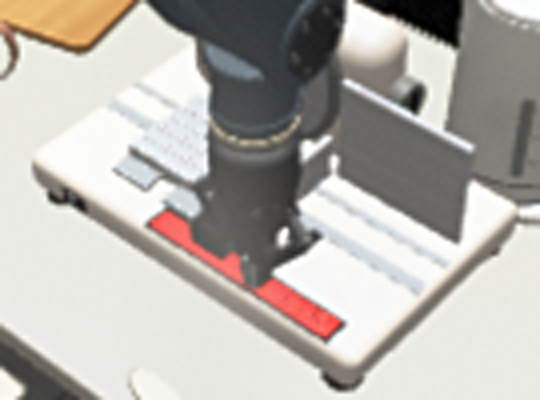

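The carriage now moves with the tool: the face stays at u≈325 of 512 and the lateral force is 1 to 3 N.

Request:
{"op": "carry_out", "data": {
  "motion": [
    [0,8,0,0,0],
    [0,8,0,0,0],
    [0,8,0,0,0],
    [0,8,0,0,0],
    [0,8,0,0,0],
    [0,8,0,0,0],
    [0,0,0,0,0]
  ]
}}

```text
clock: 5.45
position: [0.4931, 0.1558, 0.0533]
ee_rot: [[0.005, 0.004, 1.0], [-0.001, 1.0, -0.004], [-1.0, -0.001, 0.005]]
wrist_force: [0.1, -1.2, 12.1]
grip_width: 0.0003
```

Request:
{"op": "carry_out", "data": {
  "motion": [
    [0,4,0,0,0],
    [0,3,0,0,0],
    [0,0,0,0,0]
  ]
}}

```text
clock: 5.75
position: [0.493, 0.162, 0.0533]
ee_rot: [[0.004, 0.005, 1.0], [-0.001, 1.0, -0.005], [-1.0, -0.001, 0.004]]
wrist_force: [0.3, -5.7, 12.6]
grip_width: -0.0
```

Request:
{"op": "carry_out", "data": {
  "motion": [
    [0,3,0,0,0],
    [0,0,0,0,0]
  ]
}}

```text
clock: 5.95
position: [0.493, 0.1649, 0.0533]
ee_rot: [[0.004, 0.005, 1.0], [-0.001, 1.0, -0.005], [-1.0, -0.001, 0.004]]
wrist_force: [0.1, -5.6, 12.5]
grip_width: 0.0002
```

Moving, with slide and bar friction together at about 5.6 N. I'll carry on in small steps until the force rises at the stop.

Request:
{"op": "carry_out", "data": {
  "motion": [
    [0,3,0,0,0],
    [0,2,0,0,0],
    [0,0,0,0,0]
  ]
}}

```text
clock: 6.25
position: [0.493, 0.1698, 0.0533]
ee_rot: [[0.004, 0.005, 1.0], [-0.001, 1.0, -0.005], [-1.0, -0.001, 0.004]]
wrist_force: [0.4, -5.8, 12.4]
grip_width: -0.0001
```

Request:
{"op": "carry_out", "data": {
  "motion": [
    [0,2,0,0,0],
    [0,0,0,0,0]
  ]
}}

```text
clock: 6.45
position: [0.4931, 0.1717, 0.0533]
ee_rot: [[0.004, 0.005, 1.0], [-0.002, 1.0, -0.005], [-1.0, -0.002, 0.004]]
wrist_force: [1.0, -6.0, 12.3]
grip_width: -0.0
```

```bash
python3 - <<'E'
from h import *
o=bot.get_obs();print(o["clock"],o["position"],o["wrist_force"])
im=eyes.get_image("wrist");cv2.imwrite("pics/w6.png",im[:,:,::-1])
E
```

```text
6.45 [0.4931 0.1717 0.0533] [ 1.0394 -5.9801 12.3038]
```

View pics/w6.png

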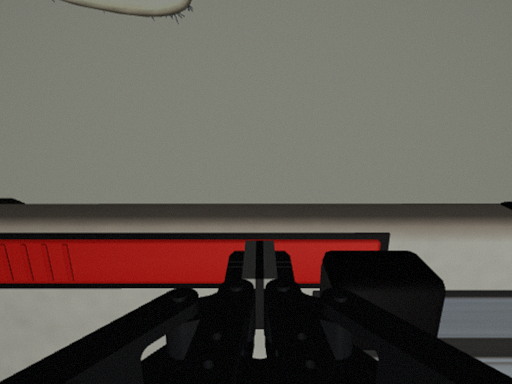

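The face is still carried along at u≈322, with the bar down and its left end at u≈385.

Request:
{"op": "carry_out", "data": {
  "motion": [
    [0,2,0,0,0],
    [0,0,0,0,0]
  ]
}}

```text
clock: 6.7
position: [0.493, 0.1737, 0.0533]
ee_rot: [[0.004, 0.005, 1.0], [-0.002, 1.0, -0.005], [-1.0, -0.002, 0.004]]
wrist_force: [0.2, -6.4, 11.8]
grip_width: -0.0002
```

Request:
{"op": "carry_out", "data": {
  "motion": [
    [0,2,0,0,0],
    [0,0,0,0,0]
  ]
}}

```text
clock: 6.9
position: [0.493, 0.1757, 0.0533]
ee_rot: [[0.004, 0.005, 1.0], [-0.002, 1.0, -0.005], [-1.0, -0.002, 0.004]]
wrist_force: [-0.5, -6.3, 13.1]
grip_width: 0.0002
```

Request:
{"op": "carry_out", "data": {
  "motion": [
    [0,1,0,0,0],
    [0,0,0,0,0]
  ]
}}

```text
clock: 7.1
position: [0.4931, 0.1766, 0.0533]
ee_rot: [[0.004, 0.005, 1.0], [-0.002, 1.0, -0.005], [-1.0, -0.002, 0.004]]
wrist_force: [1.0, -6.9, 12.7]
grip_width: 0.0001
```

Request:
{"op": "carry_out", "data": {
  "motion": [
    [0,1,0,0,0],
    [0,0,0,0,0]
  ]
}}

```text
clock: 7.3
position: [0.4931, 0.1769, 0.0534]
ee_rot: [[0.004, 0.004, 1.0], [-0.003, 1.0, -0.004], [-1.0, -0.003, 0.004]]
wrist_force: [0.1, -9.6, 12.9]
grip_width: 0.0002
```

Request:
{"op": "carry_out", "data": {
  "motion": [
    [0,1,0,0,0],
    [0,0,0,0,0]
  ]
}}

```text
clock: 7.5
position: [0.493, 0.1772, 0.0534]
ee_rot: [[0.003, 0.004, 1.0], [-0.004, 1.0, -0.004], [-1.0, -0.004, 0.003]]
wrist_force: [1.2, -12.6, 13.4]
grip_width: 0.0003
```

Request:
{"op": "carry_out", "data": {
  "motion": [
    [0,1,0,0,0],
    [0,0,0,0,0]
  ]
}}

```text
clock: 7.7
position: [0.493, 0.1775, 0.0534]
ee_rot: [[0.003, 0.003, 1.0], [-0.005, 1.0, -0.003], [-1.0, -0.005, 0.003]]
wrist_force: [0.6, -16.7, 13.7]
grip_width: 0.0003
```

The force climbs stiffly with no travel, so the carriage is at the stop. I'll back off sideways first, to avoid dragging the rest upward, then lift.

Request:
{"op": "carry_out", "data": {
  "motion": [
    [0,-4,0,0,0],
    [0,-3,0,0,0],
    [0,-3,0,0,0],
    [0,0,0,0,0],
    [-5,0,0,0,0],
    [-8,0,0,0,0],
    [-8,0,0,0,0],
    [0,0,0,0,0]
  ]
}}

```text
clock: 8.5
position: [0.491, 0.1707, 0.0731]
ee_rot: [[0.0, 0.006, 1.0], [-0.0, 1.0, -0.006], [-1.0, -0.0, 0.0]]
wrist_force: [-0.0, 0.5, 0.3]
grip_width: -0.0
```

Request:
{"op": "carry_out", "data": {
  "motion": [
    [-30,-10,0,0,0],
    [-40,-20,0,0,0],
    [-40,-30,0,0,0],
    [-20,-40,0,0,0],
    [0,-40,0,0,0],
    [0,-30,0,0,0],
    [0,0,0,0,0]
  ]
}}

```text
clock: 9.2
position: [0.4899, -0.0024, 0.2022]
ee_rot: [[-0.001, 0.01, 1.0], [-0.001, 1.0, -0.01], [-1.0, -0.001, -0.001]]
wrist_force: [-0.1, -0.0, -0.4]
grip_width: 0.0
```

```bash
python3 - <<'E'
from h import *
o=bot.get_obs();print(o["clock"],o["position"],o["wrist_force"])
T,K=wristT(o);np.savez("w7.npz",T=T,K=K)
im=eyes.get_image("wrist");cv2.imwrite("pics/w7.png",cv2.resize(im,(768,576))[:,:,::-1])
im=eyes.get_image("side");cv2.imwrite("pics/s7.png",cv2.resize(im[125:225,200:335],None,fx=5.9,fy=5.9,interpolation=2)[:,:,::-1])
im=eyes.get_image("top");cv2.imwrite("pics/t7.png",cv2.resize(im[105:205,180:305],None,fx=6,fy=6,interpolation=2)[:,:,::-1])
E
```

```text
9.2 [ 0.4899 -0.0024  0.2022] [-0.0763 -0.0061 -0.4339]
```

View pics/w7.png

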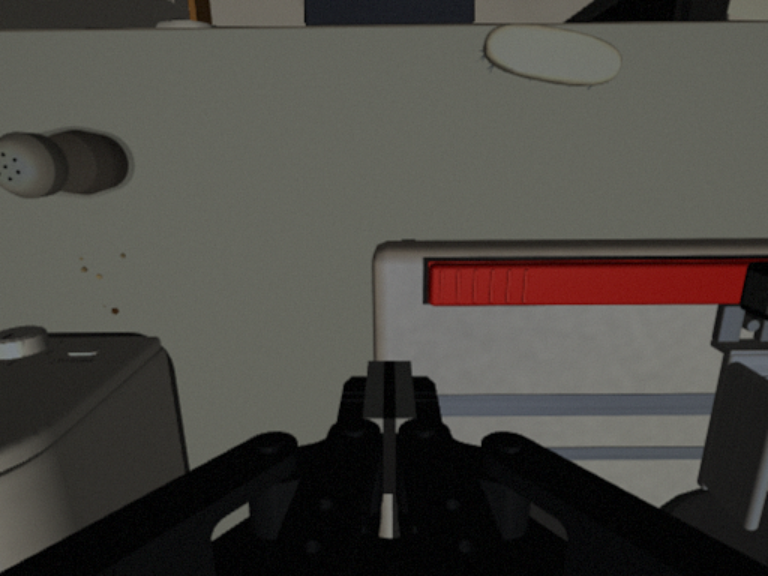

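View pics/s7.png

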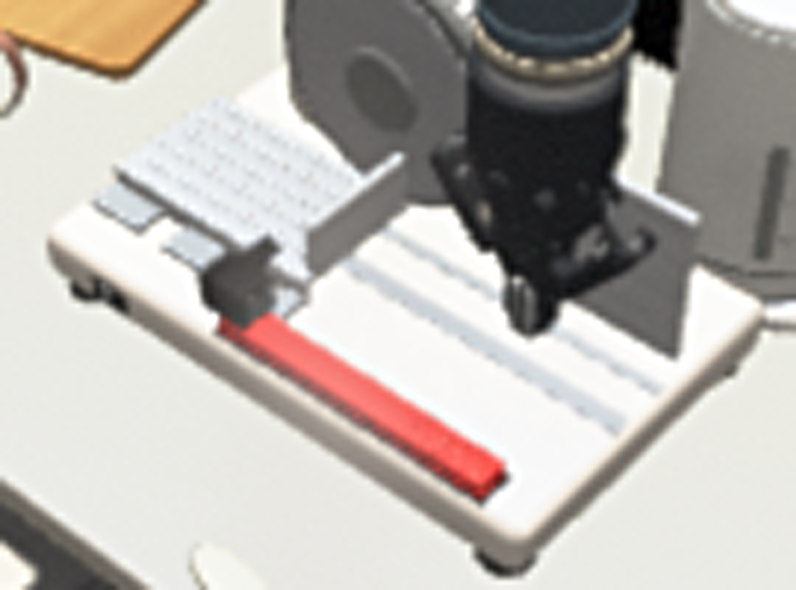

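View pics/t7.png

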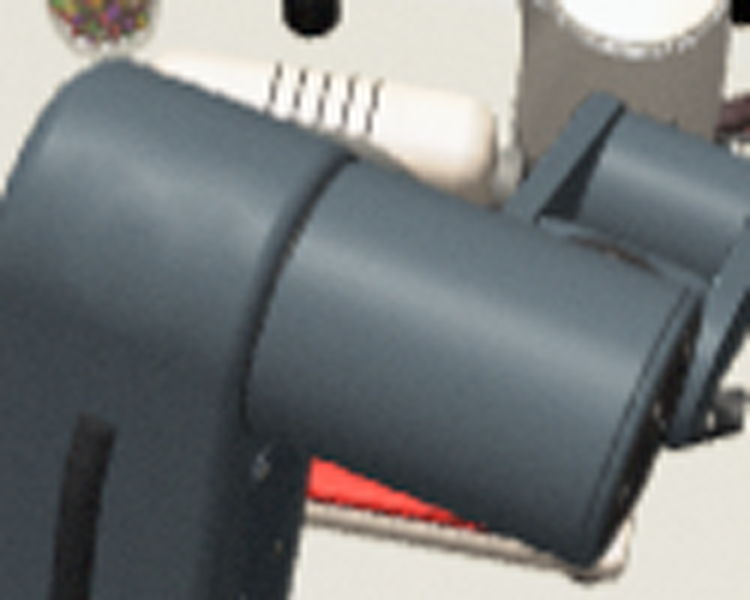

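The side view shows the carriage at the left end, with the bar standing proud again, its right end at (507,466) as at the start. The wrist view shows the pin in the right notch at (750,325). I'll confirm the bar height numerically.

```bash
python3 - <<'E'
import cv2,numpy as np
a=cv2.imread("pics/zs.png").astype(int)[400:520,400:540];b=cv2.imread("pics/s7.png").astype(int)[400:520,400:540];c=cv2.imread("pics/s4.png").astype(int)[400:520,400:540]
print("start vs now",abs(a-b).mean(),"start vs pressed",abs(a-c).mean())
w=cv2.imread("pics/w7.png")[240:370,640:768];cv2.imwrite("pics/w7z.png",cv2.resize(w,None,fx=4,fy=4,interpolation=2))
E
```

```text
start vs now 0.9801984126984127 start vs pressed 23.18357142857143
```

View pics/w7z.png

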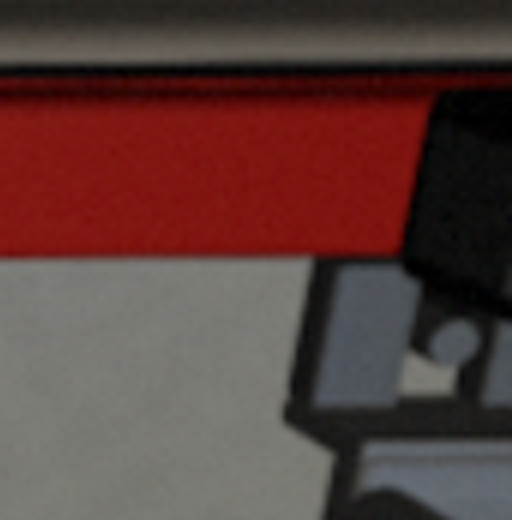

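The pin's round top stands in the second notch at (455,340) of the zoom. The bar's end matches its fully-up starting appearance: image difference 0.98, against 23 when pressed.

```bash
python3 -c "
from bench import bot
print(bot.finish_job())"
```

```text
the job is handed in; nothing more can be done
None
```

The carriage is at the left stop with the pin in its second notch, and I have handed the job in; no verdict was reported.

**What I did:**
- With the fingers shut, I pressed the red bar onto its hard stop 40 mm to the right of the thumb rest. The fingertips were at z ≈ 0.053 m with about 11 N.
- I held it down and pushed the thumb rest left until it stopped moving and the side force rose to 16.7 N. I then backed off sideways before lifting.
- The arm's clock was at 9.2 s for the last move, and the final pictures added about 0.15 s.

**Last checks:**
- **Bar:** its right end looks the same as at the start, fully up (image difference 1.0, against 23 when pressed).
- **Pin:** the wrist view shows its top standing in the second notch.
- **Carriage:** it is at the left end and looks seated on its track.
- **Robot:** it touches nothing; the wrist force was about 0.4 N.

**What I could not check, or what disagreed:**
- The contact seems to have been made by the finger linkage at the rest's upper edge rather than by the flat of the fingers. A small gap showed between the fingertips and the face.
- The final top view was blocked by the arm, so it confirmed nothing.
- The top and wrist views disagreed by 2–5 mm on the bar's position along the track, which did not matter because I felt for the contact and the stop by force.

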